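Unpack a test plate at the microscope bench

ROBOT

A 6-joint arm with a two-finger parallel gripper is mounted at the origin on the work surface. World frame = base frame: x ahead of the robot, y to its left, z up, the work surface at z = 0. Lengths are in m, angles in rad, forces in N, time in s.
With the tool pointing down it reaches from about 0.375 to 0.925 m from the base axis. Payload 5.7 kg.
Tool frame: the origin (TCP) lies on the front face of the gripper's body, between the roots of the fingers; the fingertips stand 73 mm ahead of it and the grasp point (between the pads) lies 54 mm ahead of it (tip_reach is the distance from the TCP to the fingertips, in m); z points along the fingers, y is the line along which they close (so a half turn about z gives the same grasp; the last joint's range is limited). The gripper opens to 85 mm and grips with 20 to 120 N. Pads are 22 mm wide; open, the fingers measure 114 mm over their backs; the gripper's body (76 mm by 85 mm) begins 54 mm behind the grasp point. The pads swing forward as they close: fully open they stand 13 mm farther back than shut.
Start: joints at [1.215, 0.359, 1.51, -0, 1.272, -0.115], TCP at [0.143, 0.583, 0.304] pointing down, gripper open.
Joint ranges: [-2.97, 2.97], [-1.01, 2.36], [0.21, 2.38], [-0.96, 4.11], [0.2, 2.71], [-2.98, 2.98]. Speed limits (rad/s): [2.39, 2.39, 3.14, 3.14, 3.14, 3.14].

INTERFACE

Orientations are given as a unit quaternion [w, x, y, z].
In Python, from cell import * gives the robot as it stands.
- The arm moves only by the shell command python3 -m jog 'ROWS'. ROWS is JSON, a list of rows, each a list of 3 entries, a list of its own where there are three numbers: the turn, a rotation vector about the world's x, y, z in rad, then the shift along the world's x, y, z in m, then the closure, from 0 (fully open) to 1 (shut). In form: [[[wx, wy, wz], [x, y, z], gripper], ...]. A call has 1 to 12 rows; each row is the pose to reach, as a shift and turn from the pose commanded when the call began; what a row does not reach only later rows make up. A row lasts 1/8 s, in which the tool goes at most 62.5 mm and 10.7 degrees, less where a joint would pass 70% of its speed; a pose out of reach is approached as far as the arm can. A call with a gripper value outside its range is refused whole. The fingers move at their own pace and stop on an object; the grip force is fixed at half the most. Time passes only in rows, so rows that repeat a pose let the fingers close. It gives the time, the measured TCP pose, the force, the opening and the grip force at its end, in the units of the state.
- state(): the state, without advancing time (a new reading comes with each control period).
- grab_frame(name): name is "scene" or "top" or "wrist"; returns the picture (480x640x3 uint8, red, green, blue); there is no depth.
- camera_info(name): a dict with "intrinsics" (3x3 intrinsics, pixels), "k1" (the pictures are not rectified: a ray, as slopes to the right and down, at radius r is drawn at 1 + k1 r^2 times it, then the intrinsics apply), "eye" and "rotation" of the camera in the world; the wrist camera has in their place "T_tool_cam" (4x4, takes a point from camera to tool coordinates, whose origin is the TCP and whose axes are the flange's). Camera axes: x right, y down, z forward; pixel columns grow to the right and rows downward; lengths in m; the calibration is good to about 2 mm. A picture is of the moment at which its call begins: read the wrist's pose just before it. camera_info takes no time and is no camera call.
- finish_job(): hands the job in; it is judged then, once.
The state is a dict: "time": time; "joint_positions": joint angles; "joint_velocities": joint speeds; "effort": joint torques, N m; "ee_pos": TCP position; "eef_rot": TCP orientation; "contact_force": force on the tool from outside, world axes, zero at the start; "wrist_torque": the same for the moment, N m; "finger_gap": finger opening in m; "gripper_force": force on a finger pad.
Only numpy, scipy, OpenCV 4.12 (cv2) and the standard library are available. Lean on these libraries where they do the work, as an engineer would, in place of code of your own. Each camera call takes 0.05 s, during which the arm holds its last target. There are 200 camera calls.

TASK

Unpack the steel test plate for the microscope: first lift the black dust cap off the specimen base and set it, mouth down, fully down in the round cap dish. Then take the plate out of the base and stand it on its short edge in an empty slot of the black slotted rack, all the way down and about midway along the slot. Leave the plate already in the rack, the microscope lens and the mouse where they are.

Things in the scene. Friction and masses are not known exactly. Their poses are not given: they have to be found in the camera images.
- base: specimen base, fixed: aluminium disc 80 mm in diameter and 12 mm thick, carrying a slotted block of about 39 x 30.5 mm that rises to 30 mm above the bench. The slot runs along the base's x axis (33 mm long, 10.5 mm wide); its floor is 12 mm above the bench. Origin: centre of the underside, on the bench, z up.
- cap: black plastic dust cap, an upside-down cup: outside diameter 54 mm, height 58 mm, wall 3 mm, closed top 4 mm thick; about 50 g. It starts loosely over the plate and the base's block, its rim resting on the disc at 12 mm above the bench, its top at 70 mm. Origin: centre of the rim plane (open underside); z points to the closed top.
- plate: bare steel test plate 30 mm wide, 8 mm thick and 50 mm tall when standing; mass about 90 g. Origin: centre of its underside (short edge) when standing; x along the 30 mm width, y through the 8 mm thickness, z up along the 50 mm height. It starts upright in the base's slot, under the cap, its underside 12 mm and its top 62 mm above the bench, 32 mm of it standing clear above the block.
- dish: cap dish, fixed: grey plastic round dish 20 mm high, 68 mm outside diameter at the foot and 82 mm at the rim; walls 4 mm, flared, so that inside it is about 63 mm wide at the floor and 74 mm at the rim; inner floor 5 mm above the bench. Origin: centre of the underside, on the bench.
- dish_floor (a point): centre of the cap dish's inner floor, 5 mm above the bench: where the cap's rim centre should come to.
- rack: black plastic rack, fixed: 60 mm (x) by 124.5 mm (y), 28 mm high, with three parallel slots open at both ends that run along its x axis, 34 mm apart along y, each 11.5 mm wide with rounded mouths (4 mm radius), floor 5 mm above the bench. Origin: centre of the underside, on the bench. The slot at its -y end (slot 1) is taken by another plate; the other two are empty.
- slot2 (a point): centre of the floor of the rack's middle slot (empty), 5 mm above the bench; x along the slot, z up. The dividers rise 23 mm above this point.
- slot3 (a point): centre of the floor of the rack's slot at its +y end (empty); otherwise as slot2.
- old_plate: bystander: the plate already in the rack, standing in the slot at the rack's -y end: bare steel test plate 30 mm wide, 8 mm thick and 50 mm tall when standing; mass about 90 g. Origin: centre of its underside (short edge) when standing; x along the 30 mm width, y through the 8 mm thickness, z up along the 50 mm height. 
- lens: bystander: spare microscope lens standing on the bench, black with steel bands, 48 mm in diameter, 85 mm tall, loose. Origin: centre of its underside.
- mouse: bystander: black computer mouse, 100 x 56 x 32 mm, loose on the bench. Origin: centre of its underside; x along its length.
Mind the look-alikes: they are no part of the job. Leave any purple look-alike of the rack alone. What is shaped like the cap but red is not meant.

How it is judged:
On the way, in this order (a step that is already met when the one before it is completed fails the run):
1. the cap lies mouth down in the cap dish and is let go (horizontal distance between cap and dish_floor below 0.008 m and z of cap in the frame of dish_floor below 0.005 m and angle between cap's own z axis and vertical below 0.15 rad and contact force between cap and the fingers below 0.1 N and linear speed of cap below 0.02 m/s), for 0.2 s.
2. the plate stands on its short edge fully down in an empty slot of the rack and is let go (((horizontal distance between plate and slot2 below 0.018 m and z of plate in the frame of slot2 below 0.005 m) or (horizontal distance between plate and slot3 below 0.018 m and z of plate in the frame of slot3 below 0.005 m)) and angle between plate's own z axis and vertical below 0.3 rad and contact force between plate and the fingers below 0.1 N and linear speed of plate below 0.02 m/s), for 0.2 s.
At the end, for the whole second after the job is handed in: Cap mouth down on the dish floor (rim centre within 8 mm across, under 5 mm above it, tilt under 0.15 rad); plate on its short edge at the bottom of slot 2 or 3 (underside centre within 18 mm across, under 5 mm above the floor, lean under 0.3 rad); both let go and at rest (all of step 1 and all of step 2); the robot touches nothing.
It fails at once if the plate already in the rack is moved by more than 20 mm (distance of old_plate from where it was at the start of the episode above 0.02 m).
It fails at once if the microscope lens is moved by more than 20 mm (distance of lens from where it was at the start of the episode above 0.02 m).
It fails at once if the mouse is moved by more than 20 mm (distance of mouse from where it was at the start of the episode above 0.02 m).
It also fails if it takes over 72 s, if anything falls off the work surface, if the arm or the gripper's body presses on something with over 40 N, if the wrist force passes 120 N, or if a joint passes its speed limit or range.

## Working session

There is one attempt and no reset: what is moved stays moved. The work goes in short steps, Python scripts to look and compute and a shell command to move; the robot and the scene stay as the last step left them, time stands still between calls to the robot, and variables do not carry over. Pictures are saved under pics/ and viewed, at most 13 in all, crops included, and the job is handed in when it is done.

```bash
mkdir -p pics; python3 - <<'E'
from cell import *
import cv2
for n in("top","scene"):
    cv2.imwrite(f"pics/{n}0.png",cv2.cvtColor(grab_frame(n),cv2.COLOR_RGB2BGR)); print(n,camera_info(n))
print(camera_info("wrist")); print(state())
E
```

```text
top {'intrinsics': array([[582.89489279,   0.        , 312.70921733],
       [  0.        , 582.89489279, 235.44918874],
       [  0.        ,   0.        ,   1.        ]]), 'k1': -0.18670544336880743, 'eye': array([ 0.34070376, -0.04113962,  1.12157709]), 'rotation': array([-0.06295181,  0.70851971, -0.69890279,  0.0746444 ])}
scene {'intrinsics': array([[494.28021098,   0.        , 318.87862019],
       [  0.        , 494.28021098, 237.76616834],
       [  0.        ,   0.        ,   1.        ]]), 'k1': -0.12923703703803582, 'eye': array([1.20755516, 0.25653835, 0.64799078]), 'rotation': array([-0.23026437,  0.46818844,  0.77035059, -0.36652132])}
{'intrinsics': array([[427.56050362,   0.        , 316.80885527],
       [  0.        , 427.56050362, 249.76067402],
       [  0.        ,   0.        ,   1.        ]]), 'k1': -0.01968867325465382, 'T_tool_cam': array([[-1.79445256e-03, -9.62306415e-01, -2.71961657e-01,
         6.83963398e-02],
       [ 9.99998383e-01, -1.75860183e-03, -3.75552348e-04,
        -1.02639093e-03],
       [-1.16875833e-04, -2.71961891e-01,  9.62308015e-01,

[... 158 characters left out ...]
489794e+00,  3.59451621e-01,  1.51134070e+00, -1.80735783e-05,
        1.27248656e+00, -1.15117161e-01]), 'joint_velocities': array([ 1.72700887e-04, -3.05980671e-04, -2.20773135e-03, -2.83848661e-05,
        1.93237284e-04,  6.10279198e-04]), 'effort': array([ 4.65755893e-04, -5.28654671e+01, -2.79352105e+01, -6.89623403e-05,
        5.02783136e-03, -2.60003441e-05]), 'ee_pos': array([0.14292551, 0.58221802, 0.30312015]), 'eef_rot': array([-1.88332630e-04,  1.20097314e-01,  9.92761766e-01, -8.21856429e-04]), 'contact_force': array([-0.21510678,  0.07238512, -0.4553996 ]), 'wrist_torque': array([ 0.04669393,  0.04063852, -0.02844389]), 'gripper_force': 0.0, 'finger_gap': 0.08527373120136147}
```

View pics/top0.png

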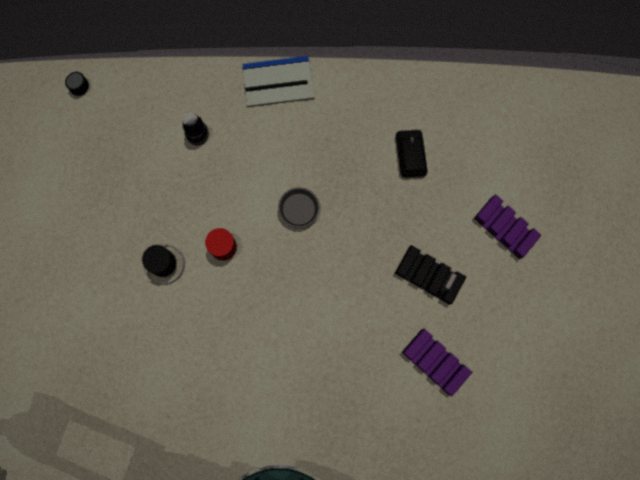

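View pics/scene0.png

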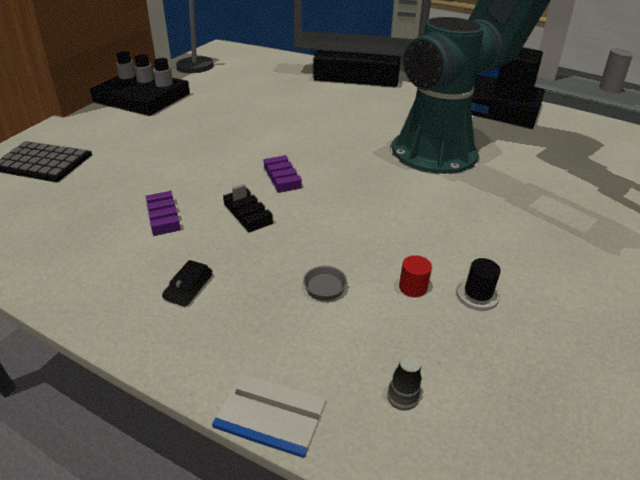

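Top view: black cap on the silver base disc at (160,262), red look-alike at (221,244), which is not meant. The dish is at (299,208). The black rack is at (431,275) with the old plate at its right end (451,283), and there are purple look-alikes at (508,227) and (437,362). The lens is at (195,130) and the mouse at (411,153). Next I'll make one enlarged crop to confirm, plus helpers.

```bash
cat > h.py <<'E'
import numpy as np, cv2
from cell import *
from scipy.spatial.transform import Rotation as R
def cam(n):
    c=camera_info(n)
    if n=="wrist":
        s=state(); T=c["T_tool_cam"]; q=R.from_quat(np.r_[s["eef_rot"][1:],s["eef_rot"][0]]).as_matrix()
        return c["intrinsics"],c["k1"],q@T[:3,3]+s["ee_pos"],q@T[:3,:3]
    q=c["rotation"]; return c["intrinsics"],c["k1"],c["eye"],R.from_quat(np.r_[q[1:],q[0]]).as_matrix()
def ray(C,u,v):
    K,k,e,M=C; d=np.array([(u-K[0,2])/K[0,0],(v-K[1,2])/K[1,1]]); s=d.copy()
    for _ in range(20): s=d/(1+k*(s@s))
    return M@np.r_[s,1]
def p2w(C,u,v,z):
    r=ray(C,u,v); return C[2]+r*(z-C[2][2])/r[2]
def w2p(C,P):
    K,k,e,M=C; p=(np.atleast_2d(P)-e)@M; s=p[:,:2]/p[:,2:]; s=s*(1+k*(s**2).sum(1,keepdims=True))
    return s*[K[0,0],K[1,1]]+K[:2,2]
def save(n,im): cv2.imwrite("pics/"+n,cv2.cvtColor(im,cv2.COLOR_RGB2BGR))
E
python3 - <<'E'
from h import *
im=cv2.imread("pics/top0.png"); s=cv2.imread("pics/scene0.png")
f=lambda a,x,y,w,h:cv2.convertScaleAbs(cv2.resize(a[y:y+h,x:x+w],(400,300),interpolation=cv2.INTER_CUBIC),alpha=1.8,beta=15)
cv2.imwrite("pics/crop1.png",np.vstack([np.hstack([f(im,130,230,80,60),f(im,260,178,80,60)]),np.hstack([f(im,390,245,80,60),f(s,430,250,80,60)])]))
C=cam("top")
for n,u,v,z in(("cap",159,261,.07),("dish",299,208,.02),("rack",431,275,.028),("red",221,244,.05),("old",451,283,.055),("base",163,264,.012)): print(n,p2w(C,u,v,z).round(3), np.hypot(*p2w(C,u,v,z)[:2]).round(3))
E
```

```text
cap [0.496 0.225 0.07 ] 0.545
dish [ 0.612 -0.031  0.02 ] 0.613
rack [ 0.483 -0.285  0.028] 0.561
red [0.533 0.114 0.05 ] 0.545
old [ 0.465 -0.317  0.055] 0.563
base [0.499 0.231 0.012] 0.55
```

View pics/crop1.png

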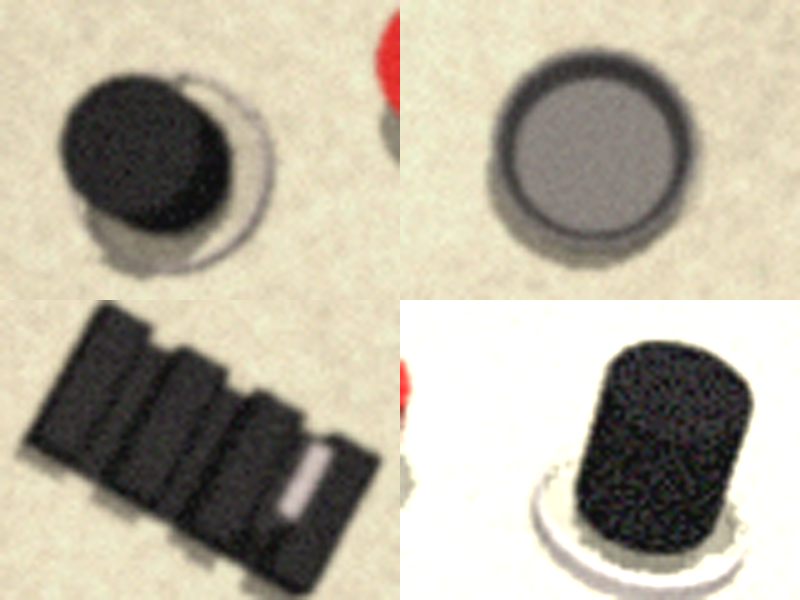

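The crop confirms the black cap on its silver base, the grey dish and the black rack with the steel plate in one end slot. Next I move above the cap for a wrist view.

```bash
python3 -m jog '[[[0,0,0],[0.352,-0.355,0],0],[[0,0,0],[0.352,-0.355,0],0],[[0,0,0],[0.352,-0.355,0],0],[[0,0,0],[0.352,-0.355,0],0],[[0,0,0],[0.352,-0.355,0],0],[[0,0,0],[0.352,-0.355,0],0],[[0,0,0],[0.352,-0.355,0],0],[[0,0,0],[0.352,-0.355,0],0],[[0,0,0],[0.352,-0.355,0],0],[[0,0,0],[0.352,-0.355,0],0],[[0,0,0],[0.352,-0.355,0],0]]'
python3 - <<'E'
from h import *
C=cam("wrist"); im=grab_frame("wrist"); print(state()["ee_pos"],state()["eef_rot"],state()["time"]); np.save("w1.npy",np.array(C,dtype=object),allow_pickle=True)
save("w1.png",im)
E
```

```text
time: 1.48
ee_pos: [0.4939, 0.2286, 0.3036]
eef_rot: [-0.001, 0.119, 0.993, -0.0]
contact_force: [-0.3, 0.2, -0.7]
finger_gap: 0.0856
gripper_force: 0.0
[0.49392525 0.22867992 0.30372952] [-4.00619852e-04  1.19181076e-01  9.92872450e-01 -9.06528724e-05] 1.525
```

View pics/w1.png

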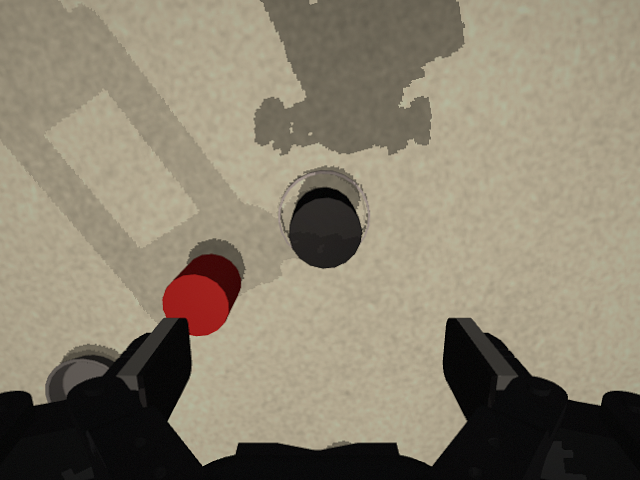

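Wrist view: the black cap's top is at about (325,232), left 289, right 362, bottom 268. The disc is at about (323,213). The red cap is at (196,304) and the dish rim at lower left.

```bash
python3 - <<'E'
from h import *
C=tuple(np.load("w1.npy",allow_pickle=True)); T=cam("top")
print("cap",p2w(C,325.5,232,.07),p2w(C,289,232,.07),p2w(C,362,232,.07),p2w(C,325.5,268,.07))
print("capTop",p2w(T,156.8,259,.07),"base",p2w(T,163.6,264.4,.012))
t=np.linspace(0,2*np.pi,13)
for n,r in(("disc",.04),): 
  c=p2w(C,325.5,232,.07); P=np.c_[c[0]+r*np.cos(t),c[1]+r*np.sin(t),0*t+.012]; p=w2p(C,P); print(p.min(0),p.max(0))
# dish & rack fits from top: project the dish rim
g=cv2.imread("pics/top0.png")
for c in((.612,-.031),):
  P=np.c_[c[0]+.041*np.cos(t),c[1]+.041*np.sin(t),0*t+.02]; p=w2p(T,P); print("dish rim px",p.min(0),p.max(0))
# rack corners at top z=.028: crop px -> top px
pts=[(107,300),(380,459),(300,595),(25,440)]
W=np.array([p2w(T,390+x/5,245+(y-300)/5,.028) for x,y in pts]); print(W.round(4)); print(W.mean(0))
print("sides",np.linalg.norm(np.diff(np.r_[W,W[:1]],axis=0),axis=1))
d=W[0]-W[1]+W[3]-W[2]; print("y-axis yaw",np.degrees(np.arctan2(d[1],d[0])))
E
```

```text
cap [0.49887567 0.23266428 0.07      ] [0.49250611 0.20675615 0.07      ] [0.50524258 0.25857773 0.07      ] [0.52577926 0.22620675 0.07      ]
capTop [0.4997957  0.22921488 0.07      ] base [0.49824481 0.23001938 0.012     ]
[279.30997103 170.839568  ] [369.63152261 259.57084497]
dish rim px [278.01192829 187.84425756] [320.16346452 228.78447283]
[[ 0.5409 -0.248   0.028 ]
 [ 0.4803 -0.3537  0.028 ]
 [ 0.4279 -0.3207  0.028 ]
 [ 0.4864 -0.2154  0.028 ]]
[ 0.48385609 -0.28444117  0.028     ]
sides [0.12183472 0.06187792 0.12046208 0.06358372]
y-axis yaw 60.54343423602146
```

```bash
python3 -m jog '[[[0,0,0],[0.005,0.0035,-0.06],0],[[0,0,0],[0.005,0.0035,-0.12],0],[[0,0,0],[0.005,0.0035,-0.165],0],[[0,0,0],[0.005,0.0035,-0.198],0],[[0,0,0],[0.005,0.0035,-0.198],0],[[0,0,0],[0.005,0.0035,-0.198],0.5],[[0,0,0],[0.005,0.0035,-0.198],1],[[0,0,0],[0.005,0.0035,-0.198],1],[[0,0,0],[0.005,0.0035,-0.198],1],[[0,0,0],[0.005,0.0035,-0.198],1]]'
```

```text
time: 2.78
ee_pos: [0.5012, 0.2318, 0.108]
eef_rot: [0.002, 0.12, 0.993, 0.001]
contact_force: [-1.4, 1.4, 6.3]
finger_gap: 0.0522
gripper_force: 62.4
```

```bash
python3 -m jog '[[[0,0,0],[0,0,0],1],[[0,0,0],[0,0,0.03],1],[[0,0,0],[0,0,0.07],1],[[0,0,0],[0,0,0.12],1],[[0,0,0],[0,0,0.16],1],[[0,0,0],[0,0,0.16],1],[[0,0,0],[0,0,0.16],1]]'
python3 - <<'E'
from h import *
im=grab_frame("wrist"); s=grab_frame("scene"); save("w2.png",np.vstack([cv2.resize(im,(400,300)),cv2.resize(s[150:390,320:640],(400,300))]))
E
```

```text
time: 3.65
ee_pos: [0.4997, 0.231, 0.2662]
eef_rot: [0.0, 0.12, 0.993, 0.0]
contact_force: [0.2, -0.1, -0.1]
finger_gap: 0.0518
gripper_force: 62.8
```

View pics/w2.png

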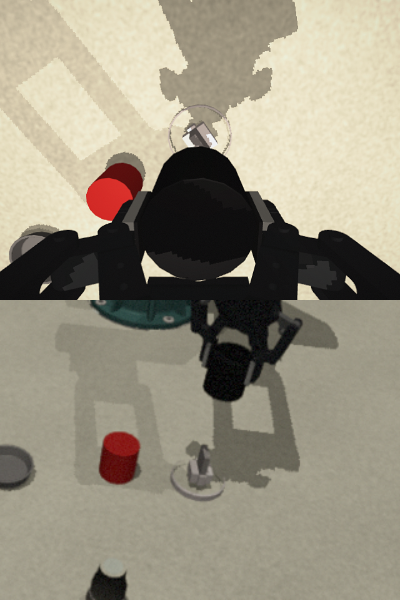

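Top half: the cap is held centred between the fingers (~(197,228) in the half-size view), and the plate is now bare in the base. Bottom half: the cap hangs clear above the plate. Next I check the in-hand offset.

```bash
python3 - <<'E'
from h import *
C=cam("wrist"); s=state(); e=s["ee_pos"]; print(e)
t=np.linspace(0,2*np.pi,60)
for z in(.038,):
  for dx in(-.004,0,.004,.008):
    c=e+[dx,0,-z]; P=c+np.c_[.027*np.cos(t),.027*np.sin(t),0*t]; p=w2p(C,P); print(dx,p.min(0).round(),p.max(0).round(), "observed 221..413, ~285..446")
E
```

```text
[0.49916676 0.23087104 0.26484469]
-0.004 [223. 274.] [412. 443.] observed 221..413, ~285..446
0 [227. 288.] [415. 453.] observed 221..413, ~285..446
0.004 [231. 301.] [417. 464.] observed 221..413, ~285..446
0.008 [235. 314.] [419. 474.] observed 221..413, ~285..446
```

```bash
python3 -m jog '[[[0,0,0],[0.023,-0.053,0],1],[[0,0,0],[0.046,-0.106,0],1],[[0,0,0],[0.069,-0.159,0],1],[[0,0,0],[0.091,-0.212,0],1],[[0,0,0],[0.113,-0.2625,0],1],[[0,0,0],[0.113,-0.2625,0],1],[[0,0,0],[0.113,-0.2625,0],1],[[0,0,0],[0.113,-0.2625,-0.05],1],[[0,0,0],[0.113,-0.2625,-0.1],1],[[0,0,0],[0.113,-0.2625,-0.1],1],[[0,0,0],[0.113,-0.2625,-0.1],1]]'
python3 - <<'E'
from h import *
s=state();print(s["ee_pos"],s["eef_rot"])
a=grab_frame("wrist"); b=grab_frame("scene"); save("w3.png",np.vstack([cv2.resize(a,(400,300)),cv2.resize(b[200:320,240:400],(400,300))]))
E
```

```text
time: 5.12
ee_pos: [0.6135, -0.0305, 0.1671]
eef_rot: [0.0, 0.119, 0.993, -0.0]
contact_force: [0.6, 0.7, 0.4]
finger_gap: 0.052
gripper_force: 63.0
[ 0.61353069 -0.03045883  0.16707089] [ 4.40004434e-04  1.19492375e-01  9.92835021e-01 -9.97138299e-06]
```

View pics/w3.png

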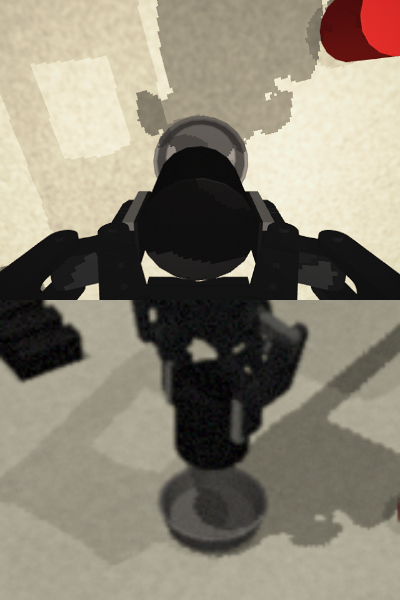

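The cap hangs over the dish. In the wrist view the dish rim spans x 246..397 with its top at 186 (full-size px).

```bash
python3 - <<'E'
from h import *
C=cam("wrist"); t=np.linspace(0,2*np.pi,90)
for c in((.612,-.031),(.615,-.031),(.612,-.028)):
    P=np.c_[c[0]+.041*np.cos(t),c[1]+.041*np.sin(t),0*t+.02]; p=w2p(C,P); print(c,p.min(0).round(),p.max(0).round())
E
```

```text
(0.612, -0.031) [241. 179.] [394. 326.]
(0.615, -0.031) [243. 185.] [396. 331.]
(0.612, -0.028) [246. 177.] [400. 325.]
```

```bash
python3 -m jog '[[[0,0,0],[0.002,0.0005,-0.03],1],[[0,0,0],[0.002,0.0005,-0.05],1],[[0,0,0],[0.002,0.0005,-0.058],1],[[0,0,0],[0.002,0.0005,-0.062],1],[[0,0,0],[0.002,0.0005,-0.064],1],[[0,0,0],[0.002,0.0005,-0.064],1],[[0,0,0],[0.002,0.0005,-0.064],1]]'
```

```text
time: 6.1
ee_pos: [0.6154, -0.0309, 0.1023]
eef_rot: [0.0, 0.12, 0.993, -0.0]
contact_force: [0.7, -0.4, -0.7]
finger_gap: 0.0522
gripper_force: 63.0
```

```bash
python3 -m jog '[[[0,0,0],[0,0,-0.001],1],[[0,0,0],[0,0,-0.002],1],[[0,0,0],[0,0,-0.002],1],[[0,0,0],[0,0,-0.002],1]]'
```

```text
time: 6.6
ee_pos: [0.6153, -0.0309, 0.101]
eef_rot: [0.0, 0.12, 0.993, -0.0]
contact_force: [-2.2, 0.9, 8.7]
finger_gap: 0.0524
gripper_force: 64.1
```

Light contact with the dish floor (8.7 N). I release and rise.

```bash
python3 -m jog '[[[0,0,0],[0,0,0],0.3],[[0,0,0],[0,0,0],0],[[0,0,0],[0,0,0],0],[[0,0,0],[0,0,0],0],[[0,0,0],[0,0,0.03],0],[[0,0,0],[0,0,0.09],0],[[0,0,0],[0,0,0.15],0],[[0,0,0],[0,0,0.2],0],[[0,0,0],[0,0,0.2],0],[[0,0,0],[0,0,0.2],0]]'
python3 - <<'E'
from h import *
a=grab_frame("top"); b=grab_frame("scene"); save("top1.png",a)
f=lambda a,x,y,w,h:cv2.convertScaleAbs(cv2.resize(a[y:y+h,x:x+w],(400,300),interpolation=cv2.INTER_CUBIC),alpha=1.6,beta=10)
save("c4.png",np.vstack([np.hstack([f(a,140,238,48,36),f(b,440,250,80,60)]),np.hstack([f(a,250,170,100,75),f(b,270,220,120,90)])]))
E
```

```text
time: 7.85
ee_pos: [0.6146, -0.0308, 0.2994]
eef_rot: [-0.0, 0.12, 0.993, -0.0]
contact_force: [-0.2, 0.1, -0.9]
finger_gap: 0.0858
gripper_force: 0.0
```

View pics/c4.png

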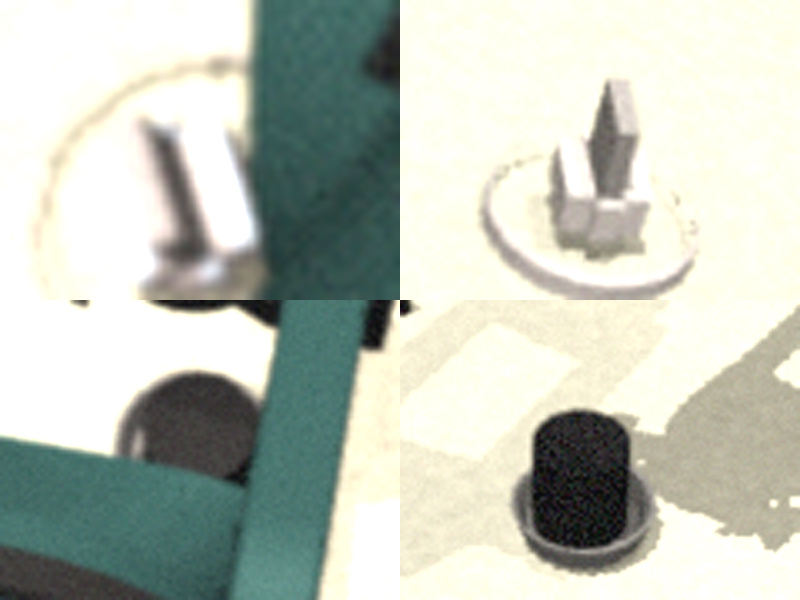

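The cap stands mouth down and upright inside the dish (bottom right), and the plate stands in the block (top right). I go back over the base to measure the plate.

```bash
python3 -m jog '[[[0,0,0],[-0.023,0.053,0],0],[[0,0,0],[-0.046,0.106,0],0],[[0,0,0],[-0.07,0.159,0],0],[[0,0,0],[-0.094,0.212,0],0],[[0,0,0],[-0.117,0.2625,0],0],[[0,0,0],[-0.117,0.2625,-0.04],0],[[0,0,0],[-0.117,0.2625,-0.04],0],[[0,0,0],[-0.117,0.2625,-0.04],0]]'
python3 - <<'E'
from h import *
C=cam("wrist"); a=grab_frame("wrist"); print(state()["ee_pos"])
np.save("w5.npy",np.array(C,dtype=object),allow_pickle=True)
c=w2p(C,[.499,.2315,.062])[0].round().astype(int); x,y=c[0]-60,c[1]-65; print(x,y)
save("w5.png",cv2.resize(a[y:y+90,x:x+120],(800,600),interpolation=cv2.INTER_CUBIC))
E
```

```text
time: 8.95
ee_pos: [0.4982, 0.2312, 0.2596]
eef_rot: [-0.001, 0.12, 0.993, -0.0]
contact_force: [0.6, -0.7, -0.2]
finger_gap: 0.0854
gripper_force: 0.0
[0.49884043 0.23118903 0.26036523]
260 175
```

View pics/w5.png

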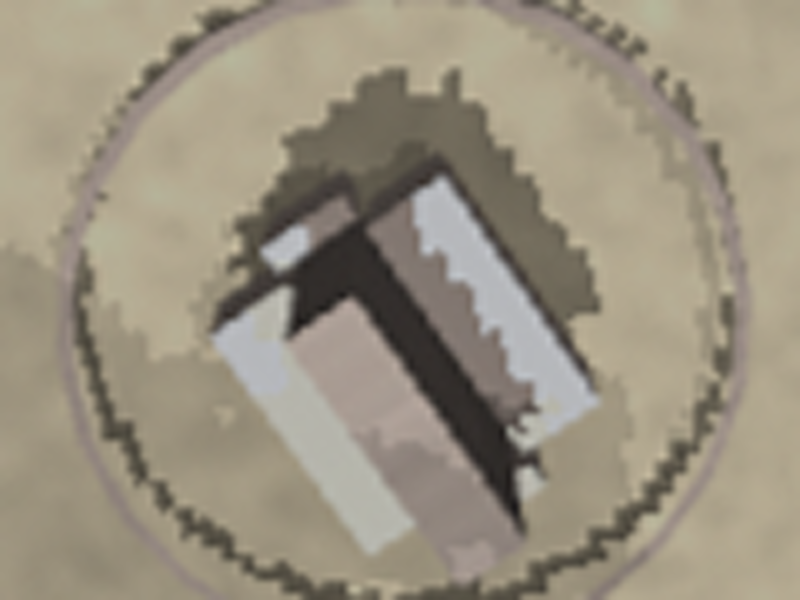

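The plate's top face has corners at crop px (288,344), (352,296), (523,535) and (458,580). The block's two walls lie on either side of it.

```bash
python3 - <<'E'
from h import *
C=tuple(np.load("w5.npy",allow_pickle=True)); k=120/800
W=np.array([p2w(C,260+x*k,175+y*k,.062) for x,y in((288,344),(352,296),(523,535),(458,580))])
print(W.mean(0),np.linalg.norm(np.diff(np.r_[W,W[:1]],axis=0),axis=1))
d=W[3]-W[0]+W[2]-W[1]; print("plate x yaw",np.degrees(np.arctan2(d[1],d[0])))
# block top corners z=.03
B=np.array([p2w(C,260+x*k,175+y*k,.03) for x,y in((213,333),(440,175),(600,400),(370,553))]); print("block",B.mean(0),np.linalg.norm(np.diff(np.r_[B,B[:1]],axis=0),axis=1))
s=state(); q=s["eef_rot"]; m=R.from_quat(np.r_[q[1:],q[0]]).as_matrix(); print("tool y yaw",np.degrees(np.arctan2(m[1,1],m[0,1])),s["joint_positions"])
E
```

```text
[0.49983039 0.23221138 0.062     ] [0.00776869 0.02916015 0.00785261 0.02899534]
plate x yaw 20.968654016207463
block [0.50001702 0.23239584 0.03      ] [0.02977952 0.03014709 0.03037652 0.02996088]
tool y yaw 76.13964464055037 [ 3.08430207e-01  3.31594631e-01  1.67238303e+00 -1.84076520e-04
  1.13733660e+00 -1.02037999e+00]
```

```bash
python3 -m jog '[[[0,0,0.18],[0.001,0.001,0],0],[[0,0,0.36],[0.001,0.001,0],0],[[0,0,0.54],[0.001,0.001,0],0],[[0,0,0.609],[0.001,0.001,-0.05],0],[[0,0,0.609],[0.001,0.001,-0.1],0],[[0,0,0.609],[0.001,0.001,-0.147],0],[[0,0,0.609],[0.001,0.001,-0.147],0],[[0,0,0.609],[0.001,0.001,-0.147],0],[[0,0,0.609],[0.001,0.001,-0.147],0]]'
python3 -m jog '[[[0,0,0],[0,0,0],0.4],[[0,0,0],[0,0,0],0.7],[[0,0,0],[0,0,0],0.85],[[0,0,0],[0,0,0],1],[[0,0,0],[0,0,0],1],[[0,0,0],[0,0,0],1],[[0,0,0],[0,0,0],1],[[0,0,0],[0,0,0],1]]'
```

```text
time: 10.12
ee_pos: [0.5009, 0.233, 0.1153]
eef_rot: [0.002, -0.183, 0.983, 0.0]
contact_force: [0.9, 1.3, -0.6]
finger_gap: 0.0856
gripper_force: 0.0
time: 11.12
ee_pos: [0.4991, 0.2327, 0.113]
eef_rot: [0.0, -0.183, 0.983, -0.0]
contact_force: [-2.3, -0.3, 4.7]
finger_gap: 0.0065
gripper_force: 59.6
```

```bash
python3 -m jog '[[[0,0,0],[0,0,0.02],1],[[0,0,0],[0,0,0.05],1],[[0,0,0],[0,0,0.1],1],[[0,0,0],[0,0,0.15],1],[[0,0,-0.15],[0,-0.05,0.16],1],[[0,0,-0.3],[0,-0.1,0.16],1],[[0,0,-0.45],[0,-0.15,0.16],1],[[0,0,-0.6],[0,-0.2,0.16],1],[[0,0,-0.75],[0,-0.25,0.16],1],[[0,0,-0.881],[0,-0.3,0.16],1],[[0,0,-0.881],[-0.02,-0.35,0.16],1],[[0,0,-0.881],[-0.03,-0.38,0.16],1]]'
python3 -m jog '[[[0,0,0],[0,0,0],1],[[0,0,0],[0,0,0],1],[[0,0,0],[0,0,0],1]]'
python3 - <<'E'
from h import *
C=cam("wrist"); np.save("w6.npy",np.array(C,dtype=object),allow_pickle=True)
save("w6.png",grab_frame("wrist")); print(state()["ee_pos"],w2p(C,[[.5007,-.2549,.028],[.484,-.2845,.028]]))
E
```

```text
time: 12.62
ee_pos: [0.4679, -0.1494, 0.2723]
eef_rot: [-0.001, 0.254, 0.967, -0.0]
contact_force: [0.5, -0.5, -0.4]
finger_gap: 0.0069
gripper_force: 59.0
time: 13.0
ee_pos: [0.4693, -0.1463, 0.2727]
eef_rot: [-0.0, 0.253, 0.967, 0.0]
contact_force: [-0.5, 0.7, -1.2]
finger_gap: 0.0066
gripper_force: 59.0
[ 0.46932184 -0.14634147  0.27275428] [[219.64583601 321.29410731]
 [177.59902103 321.20701708]]
```

View pics/w6.png

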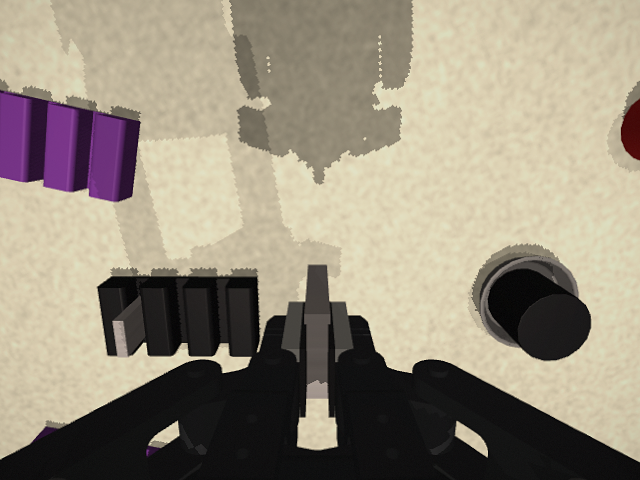

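The plate is held upright. The black rack is at left (x 98..258, y 280..356), the old plate is in its leftmost slot, and the cap sits in the dish at (540,300). Next I move so that slot 3 is seen straight on.

```bash
python3 -m jog '[[[0,0,0],[0.03,-0.042,0],1],[[0,0,0],[0.06,-0.084,0],1],[[0,0,0],[0.09,-0.125,-0.02],1],[[0,0,0],[0.109,-0.1515,-0.05],1],[[0,0,0],[0.109,-0.1515,-0.05],1],[[0,0,0],[0.109,-0.1515,-0.05],1],[[0,0,0],[0.109,-0.1515,-0.05],1]]'
python3 - <<'E'
from h import *
C=cam("wrist"); np.save("w7.npy",np.array(C,dtype=object),allow_pickle=True)
a=grab_frame("wrist"); save("w7f.png",a); p=w2p(C,[[.5007,-.2549,.028],[.484,-.2845,.028]]); print(state()["ee_pos"],p)
x,y=(p[0]-[120,80]).round().astype(int); x=max(x,0); y=max(y,0); print(x,y)
save("w7.png",cv2.convertScaleAbs(cv2.resize(a[y:y+180,x:x+240],(800,600),interpolation=cv2.INTER_CUBIC),alpha=2.2,beta=10))
E
```

```text
time: 13.92
ee_pos: [0.5781, -0.2978, 0.224]
eef_rot: [0.0, 0.253, 0.967, -0.0]
contact_force: [0.5, 0.1, -0.3]
finger_gap: 0.0066
gripper_force: 59.0
[ 0.57813596 -0.29789431  0.22413058] [[317.25564568  93.00635773]
 [259.508871    93.05234637]]
197 13
```

View pics/w7.png

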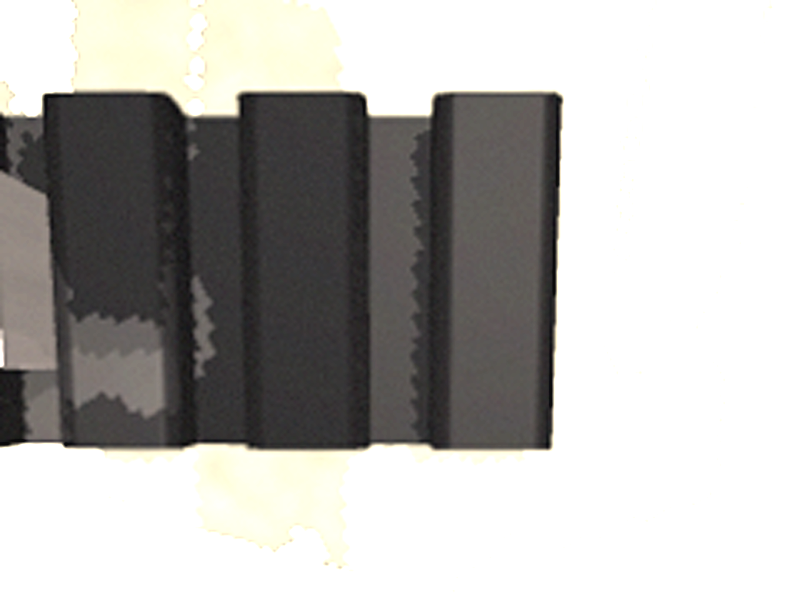

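Slot 3 lies between crop x 367 and 433, centre 400. That is within 0.5 mm of the top-camera estimate, and the plate lines up laterally. I move over it and go down in two steps.

```bash
python3 -m jog '[[[0,0,0],[-0.03,0.017,0],1],[[0,0,0],[-0.06,0.034,0],1],[[0,0,0],[-0.077,0.0436,0],1],[[0,0,0],[-0.077,0.0436,0],1],[[0,0,0],[-0.077,0.0436,0],1],[[0,0,0],[-0.077,0.0436,-0.05],1],[[0,0,0],[-0.077,0.0436,-0.08],1],[[0,0,0],[-0.077,0.0436,-0.088],1],[[0,0,0],[-0.077,0.0436,-0.088],1],[[0,0,0],[-0.077,0.0436,-0.088],1]]'
python3 -m jog '[[[0,0,0],[0,0,-0.005],1],[[0,0,0],[0,0,-0.01],1],[[0,0,0],[0,0,-0.01],1],[[0,0,0],[0,0,-0.01],1]]'
```

```text
time: 15.22
ee_pos: [0.5022, -0.2559, 0.1361]
eef_rot: [0.001, 0.254, 0.967, -0.0]
contact_force: [0.0, -0.3, -0.5]
finger_gap: 0.007
gripper_force: 59.0
time: 15.72
ee_pos: [0.501, -0.2552, 0.1248]
eef_rot: [-0.0, 0.254, 0.967, -0.0]
contact_force: [-0.0, -0.7, -0.8]
finger_gap: 0.0067
gripper_force: 59.0
```

Underside is at ~24 mm, inside the mouth with no contact. I continue down.

```bash
python3 -m jog '[[[0,0,0],[0,0,-0.006],1],[[0,0,0],[0,0,-0.012],1],[[0,0,0],[0,0,-0.016],1],[[0,0,0],[0,0,-0.018],1],[[0,0,0],[0,0,-0.018],1],[[0,0,0],[0,0,-0.018],1]]'
```

```text
time: 16.48
ee_pos: [0.5012, -0.2553, 0.107]
eef_rot: [0.0, 0.254, 0.967, -0.0]
contact_force: [0.7, -0.1, -1.6]
finger_gap: 0.0065
gripper_force: 59.0
```

```bash
python3 -m jog '[[[0,0,0],[0,0,0],0.85],[[0,0,0],[0,0,0],0.6],[[0,0,0],[0,0,0],0.5],[[0,0,0],[0,0,0],0.5],[[0,0,0],[0,0,0.03],0.5],[[0,0,0],[0,0,0.08],0.5],[[0,0,0],[0,0,0.14],0.3],[[0,0,0],[0,0.03,0.19],0],[[0,0,0],[-0.02,0.08,0.19],0],[[0,0,0],[-0.02,0.12,0.19],0],[[0,0,0],[-0.02,0.12,0.19],0],[[0,0,0],[-0.02,0.12,0.19],0]]'
python3 - <<'E'
from h import *
a=grab_frame("wrist"); b=grab_frame("scene")
f=lambda a,x,y,w,h:cv2.convertScaleAbs(cv2.resize(a[y:y+h,x:x+w],(400,300),interpolation=cv2.INTER_CUBIC),alpha=1.8,beta=15)
save("w8.png",np.vstack([np.hstack([f(a,0,0,640,480),f(b,200,170,100,75)]),np.hstack([f(b,280,230,100,75),f(b,0,0,640,480)])]))
E
```

```text
time: 17.98
ee_pos: [0.4813, -0.1355, 0.297]
eef_rot: [0.0, 0.253, 0.967, -0.0]
contact_force: [0.3, -0.3, 0.4]
finger_gap: 0.0857
gripper_force: 0.0
```

View pics/w8.png

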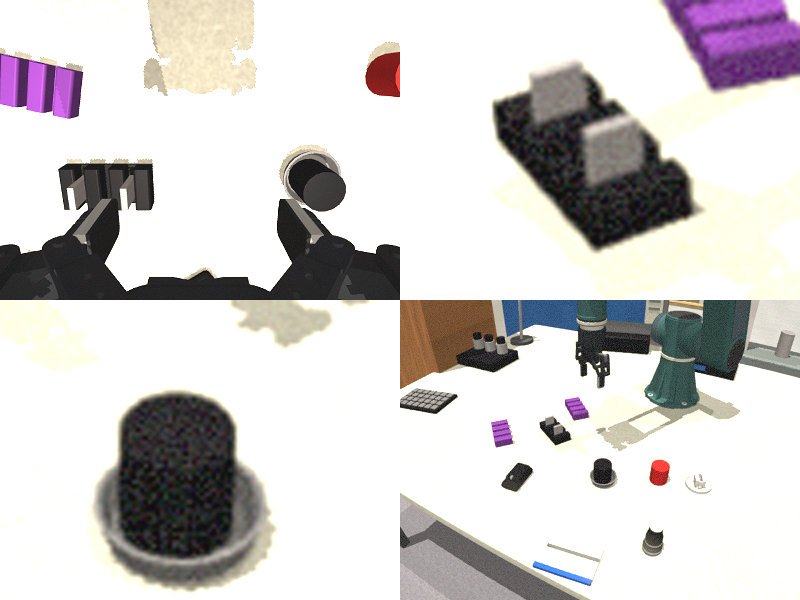

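The plate stands in slot 3, as deep as the old plate beside it and about midway along the slot (top right). The cap sits upright in the dish, and the robot is clear.

```bash
python3 -c "
from cell import *
print(finish_job())"
```

```text
the job is handed in; nothing more can be done
None
```

I handed the job in: the cap stands mouth down in the dish and the plate stands in rack slot 3, both let go. The final pictures show the old plate, lens and mouse undisturbed; no verdict came back from the judge.

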